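# Pry a stuck sample carrier loose from its inspection nest

### The arm

A 6-joint arm with a two-finger parallel gripper is mounted at the origin on the work surface. World frame = base frame: x ahead of the robot, y to its left, z up, the work surface at z = 0. Lengths are in mm, angles in rad, forces in N, time in s.
With the tool pointing down it reaches from about 350 to 975 mm from the base axis. Payload 7.1 kg.
Tool frame: the origin (TCP) lies at the very end of the fingers, on their centre line; the grasp point (between the pads) lies 19 mm behind it; z points along the fingers, x is the direction in which the jaws open and shut, and the axes are right-handed (so a half turn about z gives the same grasp; the last joint's range is limited). The gripper opens to 88 mm and grips with 3 to 60 N. Pads are 20 mm wide; open, the fingers measure 115 mm over their backs; the gripper's body (75 mm by 178 mm) begins 61 mm behind the grasp point.
Start: joints at [-0.019, 0.423, 1.63, -0, 1.089, -0.019], TCP at [624.984, 0.026, 222.675] pointing down, gripper open.
Joint ranges: [-3, 3], [-0.9, 2.11], [0.09, 2.58], [-1.31, 4.45], [0.11, 2.69], [-2.54, 2.54]. Speed limits (rad/s): [2.39, 2.39, 3.01, 3.14, 3.14, 3.14].

### API

Orientations are given as a rotation vector (axis times angle).
In Python, from workcell import ctrl gives the robot as it stands. The module is installed in compiled form; this text tells all that it offers.
- The arm moves only by the tool move_arm, never from a script. Its argument "motion" is a list of rows, each a list of 2 entries, a list of its own where there are three numbers: the shift along the tool's x, y, z normalised to -1 to 1, where 1 is 150 mm, then the turn, a rotation vector about the tool's x, y, z normalised to -1 to 1, where 1 is 60 degrees. In form: [[[x, y, z], [rx, ry, rz]], ...]. A call has exactly 5 rows; each row is the pose to reach, as a shift and turn from the pose commanded when the call began, along the tool's axes at that moment; what a row does not reach only later rows make up. A row lasts 1/8 s, in which the tool goes at most 62.5 mm and 10.7 degrees, less where a joint would pass 70% of its speed; a pose out of reach is approached as far as the arm can. A call with a number of a shift or a turn outside -1 to 1 is refused whole. A call with a gripper value outside its range is refused whole. "gripper" is the opening, from 0 (shut) to 1 (fully open), set as the call begins (left out, the last holds). The fingers move at their own pace and stop on an object; the grip force is fixed at half the most. Time passes only in rows, so rows that repeat a pose let the fingers close, or fill a call up. It gives the time, the measured TCP pose, the force and the opening at its end, in the units of the state.
- ctrl.get_obs(): the state, without advancing time (a new reading comes with each control period).
- ctrl.get_image(name): name is "scene" or "side" or "wrist"; returns a dict with "pixels" (384x512x3 uint8, red, green, blue), "camera_matrix" (3x3 intrinsics, pixels), "R" (3x3) and "t" (3): a world point X has camera coordinates R X + t; the wrist camera has in their place "mount" (4x4, takes a point from camera to tool coordinates, whose origin is the TCP and whose axes are the tool frame's). Camera axes: x right, y down, z forward; pixel columns grow to the right and rows downward; lengths in mm; the calibration is good to about 2 mm. The wrist camera is an equidistant fisheye: a pixel r from the principal point sees the ray r / f radians off the axis. A picture is of the moment at which its call begins: read the wrist's pose just before it. There is no depth.
- ctrl.close_job(): hands the job in, once; it reports no verdict.
Trained networks look in the newest picture that a camera, given by its name, has taken for a name from the list of things; names that differ only in an ending like _2 or _b are one class to them, and where a whole thing is asked for, a point or a joint stands for the part that bears it (a point fixed in the world has none). Each returns a list of dicts, best first, with "p" (0 to 1); they miss things now and then, are a little off and sometimes report something else, mostly with a low value. They report only what shows in the picture. A call takes as long as a camera call. They do not tell look-alikes from the thing itself.
- ctrl.boxes_of(camera, name): "location" ([x, y, z] in mm, in world coordinates, good to about 4 mm: the middle of the surface that is visible of it).
- ctrl.regions_of(camera, name): "mask" (384x512 bool, what is visible of it).
- ctrl.pinpoint(camera, name): "location" ([x, y, z] in mm, in world coordinates, good to about 4 mm: a listed point, or the origin of a listed thing).
The state is a dict: "t": time; "qpos": joint angles; "qvel": joint speeds; "joint_torque": joint torques, N m; "ee_pos": TCP position; "orientation": TCP orientation; "ft_force": force on the tool from outside, world axes, zero at the start; "moment": the same for the moment, N m; "width": finger opening in mm.
Only numpy, scipy, OpenCV 4.12 (cv2) and the standard library are available. Lean on these libraries where they do the work, as an engineer would, in place of code of your own. Each camera call takes 0.05 s, during which the arm holds its last target.

### The job

The sample carrier is stuck in its black nest: slide the blade of the narrow pry bar over the round fulcrum rod and under the carrier's lip until you feel it gently meet the stop hidden there, draw it back well clear of the stop but still under the lip, then lever the carrier up on the rod until it stands at least 6 mm above its seat. Leave it raised and lay the bar back flat across the rails of its own tool rest. Do not touch the carrier with the fingers, ram the stop or shift other things.

Things in the scene. Friction and masses are not known exactly. Their poses are not given: they have to be found in the camera images.
- nest: black block fixed to the bench, 130 x 150 mm. Origin: underside, below the carrier's centre. Prying side -y: open pocket 32 mm wide (x, centred), floor z = 0.014, running in under the carrier from the lip (y = -0.035) to the stop. Cheeks beside the pocket 40 mm high; walls round the other three sides of the carrier level with its seated top (z = 0.052)
- stop: adjusting screw on the nest's +y face (head 18 mm diameter; origin: middle of its inner end, nest 0, 0.046, 0.03) with a hidden stop block, 28 mm wide, 26 mm high, in the pocket under the carrier. Its upright face lies 11 to 23 mm inside the lip edge, varying: only to be felt. Rigid; over 15 N harms it. Levering brings the tip 4 to 6 mm further in: first draw back 7 mm or more, to 4 to 10 mm inside the lip
- carrier: aluminium sample carrier plate 80 x 70 x 10 mm with a round glass window, stuck tight in the nest. Origin: centre of its underside, at nest z = 0.042 when fully seated; it can only slide along nest z, at most 16 mm; it takes about 45 N to move it, up or down, all the way, so it stays where it is left. No place to grip it
- carrier_lip (a point): middle of the lower edge of the carrier's lip on the prying side (nest 0, -0.035, 0.042 when seated). With the carrier seated, the bar lying on the fulcrum rod with its upper face touching the lip slopes 32 degrees, handle end up; it slides in freely at 38 degrees; levered down to 22 degrees it has raised the carrier 6 mm, at 18 degrees 8 mm
- fulcrum: horizontal round steel rod, 10 mm diameter, across the prying side, parallel to nest x; origin on its axis, midway (nest 0, -0.067, 0.049). Posts at both ends stand 11 mm above the axis, 58 mm free between them
- bar: steel pry bar 220 mm long, 0.22 kg. Origin: underside, below the handle's middle. Handle x = -0.055 to 0.055, 20 mm wide (y), 16 mm thick (z 0 to 0.016), gripped across its width; flat blade x = 0.055 to 0.165, 16 mm wide, 6 mm thick (z 0 to 0.006). Underside flat all along. Starts on the rest's rails, blade towards rest +y, handle's middle between the rails
- bar_tip (a point): blade tip of the pry bar, at bar (0.165, 0, 0.003)
- rest: the tool rest on which the bar lies at the start (the scraper lies on a twin beside it): plate 90 x 200 mm, 6 mm thick, fixed to the bench, with two white rails along x at y = -0.07 and +0.07 (12 mm wide, 84 mm long), tops at z = 0.028. Origin: underside, centre
- beaker: bystander: white plastic beaker, 72 mm wide, 85 mm high. Origin: underside, centre
- vial: bystander: closed glass jar, 40 mm wide, 70 mm high. Origin: underside, centre
- gauge: bystander: steel stepped plug, 48 mm wide, 30 mm high. Origin: underside, centre
- collar: bystander: aluminium ring, 52 mm wide, 16 mm high. Origin: underside, centre
- lens_case: bystander: grey box 70 x 50 x 30 mm. Origin: underside, centre
- mouse: bystander: black computer mouse 100 x 60 x 28 mm. Origin: underside, centre
- scraper: bystander: scraper with the same handle as the bar (110 x 20 x 16 mm) but a broad 44 mm blade; lies beside the bar on a twin rest. Origin as for the bar
There are look-alikes about, which are no part of the job. Leave any green look-alike of the nest alone.

How it is judged:
By the outcome, as a careful person would: the job done as asked, in the order asked, and still so for the second after the job is handed in, with the robot touching nothing.
It also fails if it takes over 48 s, if anything falls off the work surface, if the arm or the gripper's body presses on something with over 40 N, if the wrist force passes 120 N, or if a joint passes its speed limit or range.

## Working session

There is one attempt and no reset: what is moved stays moved. The work goes in short steps, Python scripts to look and compute and a tool call to move; the robot and the scene stay as the last step left them, time stands still between calls to the robot, and variables do not carry over. Pictures are saved under pics/ and viewed, and the job is handed in when it is done.

Besides the shell and the picture viewer there is one more tool, called after ">>>" as name([rows], argument=value, ...), one row to a line, values as JSON. move_arm: Moves the arm, as the interface text tells. Its arguments: {"type":"object","properties":{"motion":{"type":"array","items":{"type":"array"}},"gripper":{"type":"number"}},"required":["motion"]}

```bash
mkdir -p pics; ls
cat > h.py <<'E'
import numpy as np, cv2
from scipy.spatial.transform import Rotation as Rn
from workcell import ctrl
def save(name,fn):
    im=ctrl.get_image(name); cv2.imwrite('pics/'+fn,im["pixels"][:,:,::-1]); return im
def proj(im,X):
    c=im["R"]@np.array(X,float)+im["t"]; p=im["camera_matrix"]@c; return p[:2]/p[2]
E
python3 - <<'E'
from h import *
np.set_printoptions(precision=3,suppress=True)
o=ctrl.get_obs(); print(o)
for c in ["scene","side","wrist"]:
    im=save(c,c+'0.png'); print(c,{k:v for k,v in im.items() if k!='pixels'})
    for n in ["nest","carrier","carrier_lip","fulcrum","bar","bar_tip","rest","scraper","stop"]:
        try: print(n,[(np.round(d["location"]),round(d["p"],2)) for d in ctrl.pinpoint(c,n)])
        except Exception as e: print(n,e)
print(ctrl.get_obs()["t"])
E
```

```text
pics
{'t': 0.0, 'qpos': array([-0.019,  0.424,  1.631, -0.   ,  1.089, -0.019]), 'qvel': array([ 0.   , -0.   ,  0.   , -0.   ,  0.   ,  0.001]), 'joint_torque': array([  0.001, -54.462, -27.367,   0.064,   0.023,  -0.   ]), 'ee_pos': array([624.456,   0.039, 221.909]), 'orientation': array([-3.142,  0.   ,  0.002]), 'ft_force': array([-0.333, -0.037, -0.521]), 'moment': array([ 0.021, -0.01 , -0.03 ]), 'width': 87.87668220689446}
scene {'camera_matrix': array([[496.083,   0.   , 256.093],
       [  0.   , 496.083, 196.668],
       [  0.   ,   0.   ,   1.   ]]), 'R': array([[-0.784,  0.62 ,  0.008],
       [ 0.447,  0.574, -0.686],
       [-0.43 , -0.534, -0.728]]), 't': array([ 367.919, -218.3  , 1739.103])}
nest [(array([ 293., -161.,    1.]), 0.93), (array([581., 138.,   2.]), 0.64), (array([580., 138.,  41.]), 0.6)]
carrier [(array([ 301., -163.,   40.]), 0.88), (array([582., 139.,  41.]), 0.78)]
carrier_lip [(array([ 287., -198.,   42.]), 0.85), (array([568., 106.,  39.]), 0.65)]
fulcrum [(array([563.,  76.,  50.]), 0.58), (array([ 283., -228.,   48.]), 0.58)]
bar [(array([ 606.
[... 1409 characters left out ...]
 0.254,  -68.809],
       [  -0.   ,   -0.254,    0.967, -161.03 ],
       [   0.   ,    0.   ,    0.   ,    1.   ]])}
nest [(array([578., 136.,  -0.]), 0.7)]
carrier [(array([580., 138.,  43.]), 0.93), (array([ 609., -278.,   28.]), 0.38)]
carrier_lip [(array([571., 109.,  46.]), 0.96), (array([ 610., -244.,    1.]), 0.35)]
fulcrum [(array([561.,  74.,  52.]), 0.59)]
bar [(array([ 608., -279.,   28.]), 0.85), (array([761., 177.,   0.]), 0.25)]
bar_tip [(array([ 610., -111.,   32.]), 0.93), (array([561.,  74.,  49.]), 0.7)]
rest [(array([ 611., -244.,    1.]), 0.97)]
scraper [(array([ 486., -274.,   29.]), 0.79), (array([563.,  74.,  47.]), 0.45)]
stop [(array([586., 182.,  30.]), 0.48)]
1.5
```

View pics/scene0.png

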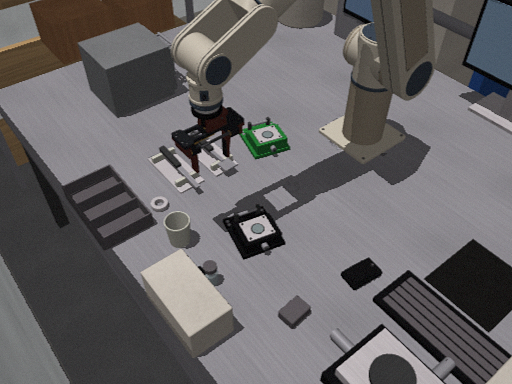

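View pics/side0.png

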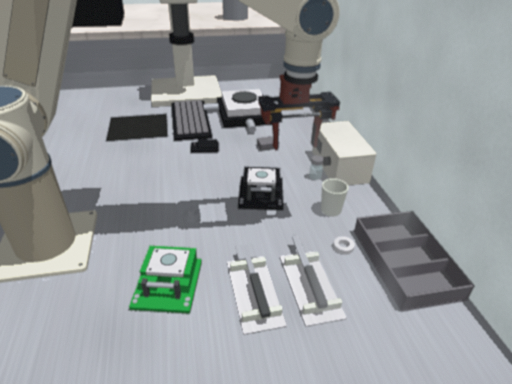

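View pics/wrist0.png

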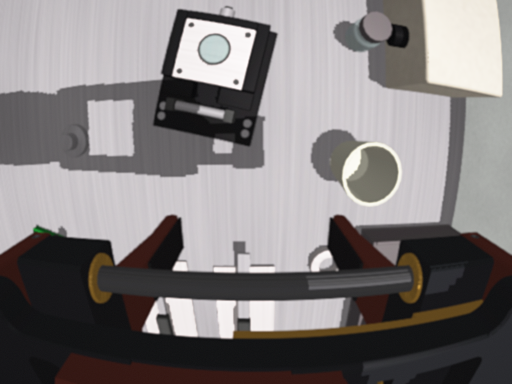

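Run:
```python
import cv2,numpy as np
s=cv2.imread('pics/side0.png');c=cv2.imread('pics/scene0.png');w=cv2.imread('pics/wrist0.png')
a=cv2.resize(s[225:345,210:370],(640,480)[:2],interpolation=3)[:,:400*2]
b=cv2.resize(w[0:150,140:290],(480,480),interpolation=3)
cv2.imwrite('pics/c1.png',cv2.resize(np.hstack([a,b]),(800,343)))
```

```text
(no output)
```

View pics/c1.png

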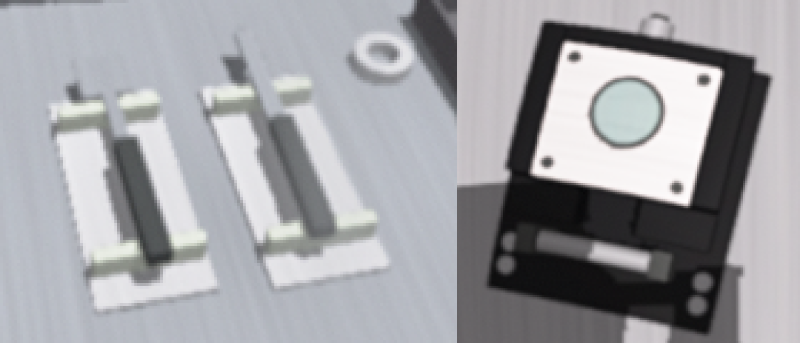

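>>> move_arm([
  [[-0.09, 0.2, 0.0], [0, 0, 0]],
  [[-0.18, 0.4, 0.0], [0, 0, 0]],
  [[-0.26, 0.6, 0.0], [0, 0, 0]],
  [[-0.35, 0.8, 0.0], [0, 0, 0]],
  [[-0.4, 1, 0.0], [0, 0, 0]],
], gripper=0.6)

```text
t: 2.12
ee_pos: [564.4, -150.9, 222.8]
orientation: [3.142, -0.0, 0.0]
ft_force: [0.9, 0.5, 0.3]
width: 53.1
```

>>> move_arm([
  [[0, 0.2, 0.0], [0, 0, 0]],
  [[0, 0.4, 0.0], [0, 0, 0]],
  [[0, 0.6, 0.0], [0, 0, 0]],
  [[0, 0.75, 0.0], [0, 0, 0]],
  [[0, 0.75, 0.0], [0, 0, 0]],
])

```text
t: 2.75
ee_pos: [564.9, -263.6, 222.6]
orientation: [3.142, -0.003, 0.0]
ft_force: [-0.1, -0.3, -0.0]
width: 52.5
```

Run:
```python
from h import *
np.set_printoptions(precision=3,suppress=True)
o=ctrl.get_obs(); print(o['t'],o['ee_pos'],o['orientation'],o['qpos'])
save('wrist','w1.png')
for n in ["bar","bar_tip","rest","scraper","carrier_lip","fulcrum","carrier","nest"]:
    print(n,[(np.round(d["location"],1),round(d["p"],2)) for d in ctrl.pinpoint('wrist',n)])
```

```text
2.75 [ 564.913 -263.598  222.58 ] [ 3.142 -0.003  0.   ] [-0.456  0.421  1.634  0.     1.087 -0.454]
bar [(array([ 609.5, -277.8,   27.8]), 0.65)]
bar_tip [(array([ 612.4, -112.9,   30.2]), 0.9), (array([ 610.5, -242.2,    1. ]), 0.21)]
rest [(array([ 614.2, -245.7,   -3.4]), 0.88)]
scraper [(array([ 485.5, -275.8,   28.9]), 0.84)]
carrier_lip [(array([ 287. , -193. ,   43.5]), 0.84)]
fulcrum []
carrier [(array([ 292.9, -162.2,   43.1]), 0.65)]
nest [(array([ 298.8, -161.5,    1.3]), 0.92)]
```

View pics/w1.png

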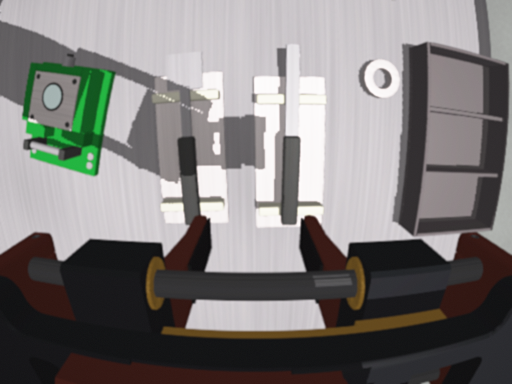

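```bash
cat >> h.py <<'E'
K=np.array([[297.319,0,255.019],[0,297.319,189.288],[0,0,1]])
M=np.array([[1,0,0,-.335],[0,.967,.254,-68.809],[0,-.254,.967,-161.03],[0,0,0,1.]])
def wray(px,ee,rv):
    d=(np.array(px,float)-[K[0,2],K[1,2]])/K[0,0]; r=np.hypot(*d)
    v=np.r_[d/r*np.sin(r),np.cos(r)] if r>0 else np.array([0,0,1.])
    R=Rn.from_rotvec(rv).as_matrix()
    return R@M[:3,3]+ee, R@(M[:3,:3]@v)
def wz(px,ee,rv,z):
    o,d=wray(px,ee,rv); return o+d*(z-o[2])/d[2]
def wproj(X,ee,rv):
    R=Rn.from_rotvec(rv).as_matrix(); p=M[:3,:3].T@(R.T@(np.array(X,float)-ee)-M[:3,3])
    a=np.arctan2(np.hypot(p[0],p[1]),p[2]); u=p[:2]/np.hypot(p[0],p[1])
    return K[:2,2]+K[0,0]*a*u
E
python3 - <<'E'
from h import *
w=cv2.imread('pics/w1.png')[30:240,230:350]
cv2.imwrite('pics/c2.png',cv2.resize(w,None,fx=2.85,fy=2.85,interpolation=3)[:600])
E
```

```text
(no output)
```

View pics/c2.png

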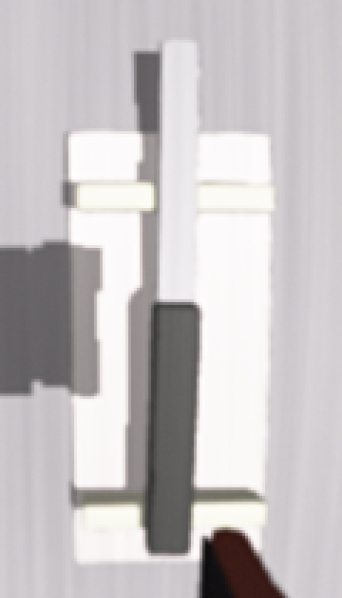

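Run:
```python
from h import *
np.set_printoptions(precision=1,suppress=True)
ee=np.array([564.913,-263.598,222.58]); rv=[3.142,-.003,0]
f=lambda x,y:(x/2.85+230,y/2.85+30)
print('tip',wz(f(180,42),ee,rv,34),'bladeroot',wz(f(180,303),ee,rv,34),'hf',wz(f(178,303),ee,rv,44),'hr',wz(f(170,553),ee,rv,44))
print('hfLR',wz(f(157,305),ee,rv,44),wz(f(200,305),ee,rv,44),'rear LR',wz(f(147,553),ee,rv,44),wz(f(190,553),ee,rv,44))
for n,p in dict(tlc=(70,133),trc=(271,133),blc=(77,562),brc=(264,562)).items(): print(n,wz(f(*p),ee,rv,6))
```

```text
tip [ 609.4 -112.2   34. ] bladeroot [ 609.7 -222.    34. ] hf [ 607.6 -221.3   44. ] hr [ 607.1 -328.2   44. ]
hfLR [ 599.1 -222.2   44. ] [ 616.5 -221.9   44. ] rear LR [ 597.1 -328.1   44. ] [ 615.8 -328.3   44. ]
tlc [ 564.2 -148.4    6. ]
trc [ 654.  -145.9    6. ]
blc [ 567.1 -347.4    6. ]
brc [ 658.5 -348.6    6. ]
```

>>> move_arm([
  [[0.1, 0.04, 0.15], [0, 0, 0]],
  [[0.2, 0.08, 0.35], [0, 0, 0]],
  [[0.29, 0.117, 0.55], [0, 0, 0]],
  [[0.29, 0.117, 0.75], [0, 0, 0]],
  [[0.29, 0.117, 0.9], [0, 0, 0]],
])

```text
t: 3.82
ee_pos: [608.2, -279.6, 86.1]
orientation: [-3.141, -0.001, 0.002]
ft_force: [-0.0, -0.1, -0.2]
width: 52.4
```

>>> move_arm([
  [[0, 0, 0.15], [0, 0, 0]],
  [[0, 0, 0.28], [0, 0, 0]],
  [[0, 0, 0.38], [0, 0, 0]],
  [[0, 0, 0.46], [0, 0, 0]],
  [[0, 0, 0.46], [0, 0, 0]],
])

```text
t: 4.45
ee_pos: [608.0, -279.8, 17.8]
orientation: [-3.141, -0.0, 0.002]
ft_force: [-0.6, 0.5, 0.2]
width: 52.7
```

>>> move_arm([
  [[0, 0, 0], [0, 0, 0]],
  [[0, 0, 0], [0, 0, 0]],
  [[0, 0, 0], [0, 0, 0]],
  [[0, 0, 0], [0, 0, 0]],
  [[0, 0, 0], [0, 0, 0]],
], gripper=0)

```text
t: 5.08
ee_pos: [608.5, -280.1, 19.1]
orientation: [3.142, -0.0, 0.0]
ft_force: [-1.9, 0.1, 5.0]
width: 19.6
```

>>> move_arm([
  [[0, 0, -0.1], [0, 0, 0]],
  [[0, 0, -0.3], [0, 0, 0]],
  [[0, 0, -0.55], [0, 0, 0]],
  [[0, 0, -0.8], [0, 0, 0]],
  [[0, 0, -1], [0, 0, 0]],
])

```text
t: 5.7
ee_pos: [608.8, -280.1, 171.0]
orientation: [3.141, 0.0, 0.002]
ft_force: [0.1, -0.6, -2.2]
width: 19.7
```

>>> move_arm([
  [[-0.1, -0.2, -0.1], [0, 0, 0]],
  [[-0.2, -0.4, -0.2], [0, 0, 0]],
  [[-0.3, -0.6, -0.3], [0, 0, 0]],
  [[-0.4, -0.8, -0.4], [0, 0, 0]],
  [[-0.45, -0.9, -0.4], [0, 0, 0]],
])

```text
t: 6.32
ee_pos: [540.9, -144.0, 230.2]
orientation: [3.141, 0.002, 0.004]
ft_force: [0.4, 0.3, -2.2]
width: 19.9
```

Run:
```python
from h import *
np.set_printoptions(precision=3,suppress=True)
o=ctrl.get_obs(); print(o['t'],o['ee_pos'],o['orientation'],o['qpos'],o['ft_force'],o['moment'])
save('wrist','w2.png')
for n in ["bar","bar_tip","carrier_lip","fulcrum","carrier","nest"]:
    print(n,[(np.round(d["location"],1),round(d["p"],2)) for d in ctrl.pinpoint('wrist',n)])
```

```text
6.325 [ 540.913 -143.977  230.206] [3.141 0.002 0.004] [-0.281  0.318  1.771  0.     1.05  -0.282] [ 0.45   0.276 -2.223] [-0.052  0.012  0.014]
bar [(array([ 540.6, -142.1,  238.1]), 0.77)]
bar_tip []
carrier_lip [(array([ 290.8, -194.9,   40.7]), 0.64)]
fulcrum [(array([ 283.4, -223.3,   49.5]), 0.85)]
carrier [(array([ 294.5, -161.1,   43.9]), 0.95)]
nest [(array([ 297.1, -161.7,    2.8]), 0.92), (array([362.7,  39.7,   0.6]), 0.63)]
```

View pics/w2.png

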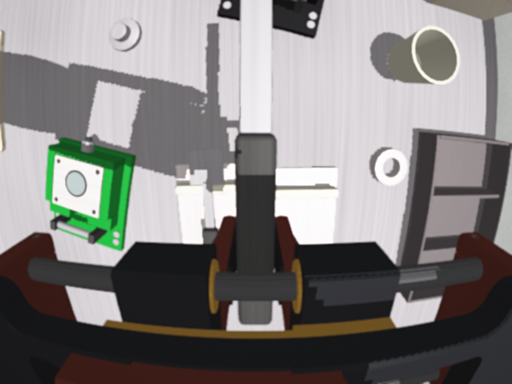

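Run:
```python
from h import *
w=cv2.imread('pics/wrist0.png')[0:150,140:290]
cv2.imwrite('pics/c3.png',cv2.resize(w,None,fx=4,fy=4,interpolation=3))
s=cv2.imread('pics/side0.png')[155:215,230:300]
c=cv2.imread('pics/scene0.png')[200:265,215:295]
cv2.imwrite('pics/c4.png',np.hstack([cv2.resize(s,(400,343),interpolation=3),cv2.resize(c,(400,343),interpolation=3)]))
```

```text
(no output)
```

View pics/c3.png

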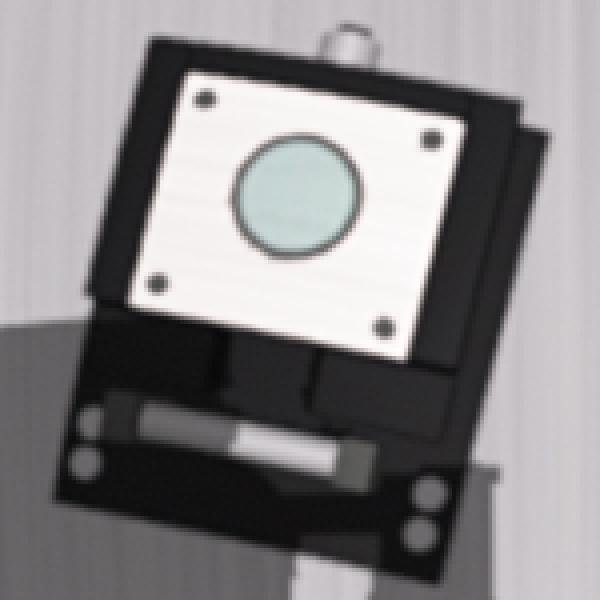

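View pics/c4.png

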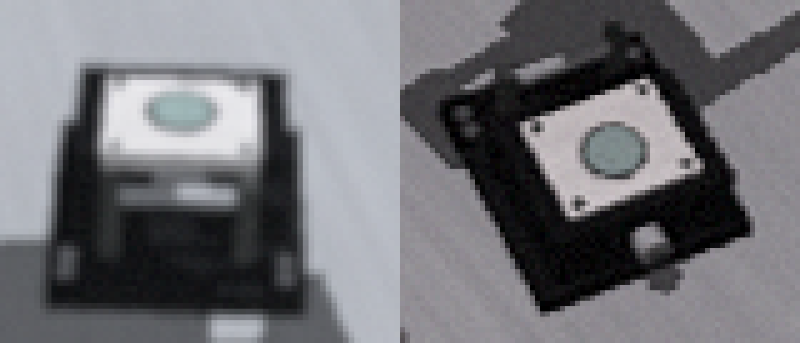

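Run:
```python
from h import *
from scipy.optimize import least_squares
np.set_printoptions(precision=2,suppress=True)
ee=np.array([624.456,.039,221.909]); rv=np.array([-3.142,0,.002])
f=lambda p:np.array([p[0]/4+140-0.4,p[1]/4-.4])
pts=[((186,70),(-40,35,52)),((467,122),(40,35,52)),((408,360),(40,-35,52)),((130,305),(-40,-35,52)),((298,196),(0,0,52)),
((138,420),(-29,-67,49)),((340,455),(29,-67,49))]
def W(q,p): c,s=np.cos(q[2]),np.sin(q[2]); return np.array([q[0]+c*p[0]-s*p[1],q[1]+s*p[0]+c*p[1],p[2]])
def res(q): return np.concatenate([wproj(W(q,p),ee,rv)-f(x) for x,p in pts])
r=least_squares(res,[580,138,-.28]); print('wrist',r.x,np.degrees(r.x[2]),r.fun)
# joint w/ scene, side
import pickle
def cam(name):
    im=ctrl.get_image(name); return im
sc=cam('scene'); sd=cam('side')
fs=lambda p:np.array([(p[0]-400)/5+215-.4,p[1]*65/343+200-.4])
fd=lambda p:np.array([p[0]*70/400+230-.4,p[1]*60/343+155-.4])
S=[((519,120),(-40,-35,52)),((649,75),(40,-35,52)),((704,173),(40,35,52)),((570,222),(-40,35,52)),((614,152),(0,0,52))]
D=[((106,76),(-40,35,52)),((258,78),(40,35,52)),((262,158),(40,-35,52)),((98,154),(-40,-35,52)),((182,112),(0,0,52))]
rs=lambda q:np.concatenate([proj(sc,W(q,p))-fs(x) for x,p in S])
rd=lambda q:np.concatenate([proj(sd,W(q,p))-fd(x) for x,p in D])
for n,g in (('scene',rs),('side',rd)):
    r=least_squares(g,[580,138,-.28]); print(n,r.x,np.degrees(r.x[2]),r.fun)
# bar in hand: handle front top edge row 133 in w2
e2=np.array([540.9,-144,230.2]); r2=np.array([3.1415,0,0])
for z in (27,): print(wz((256,134),e2,r2,230.2+z)-e2)
save('scene','s2.png');save('side','d2.png')
for c in('scene','side'):
    for n in('bar','bar_tip'): print(c,n,[(np.round(d["location"],1),round(d["p"],2)) for d in ctrl.pinpoint(c,n)])
```

```text
wrist [577.71 139.5   -0.24] -13.604962619486573 [ 0.85 -0.06 -0.5  -0.59 -0.76 -1.07 -0.14 -1.11 -0.92  2.6   1.47 -0.68
  0.14  0.91]
scene [577.59 139.75   2.25] 128.70725638992008 [  1.33  11.63   3.86  25.46  -1.97 -12.16  -2.79 -26.4   -0.6   -1.39]
side [579.76 141.71  -0.22] -12.747542108482687 [ 0.07  0.03 -0.17  0.42 -0.4  -0.39  0.63 -0.46 -0.14  0.53]
[ 0.11 59.29 27.  ]
scene bar [(array([ 544.9, -139.9,  238.5]), 0.63)]
scene bar_tip [(array([543.7,  22.6, 245.2]), 0.55)]
side bar [(array([ 535.1, -143.8,  233.6]), 0.67)]
side bar_tip []
```

Run:
```python
from h import *
from scipy.optimize import least_squares
np.set_printoptions(precision=2,suppress=True)
ee=np.array([624.456,.039,221.909]); rv=np.array([-3.142,0,.002])
f=lambda p:np.array([p[0]/4+140-0.4,p[1]/4-.4])
pts=[((186,70),(-40,35,52)),((467,122),(40,35,52)),((408,360),(40,-35,52)),((130,305),(-40,-35,52)),
((138,420),(-29,-67,49)),((340,455),(29,-67,49))]
def W(q,p): c,s=np.cos(q[2]),np.sin(q[2]); return np.array([q[0]+c*p[0]-s*p[1],q[1]+s*p[0]+c*p[1],p[2]])
res=lambda q: np.concatenate([wproj(W(q,p),ee,rv)-f(x) for x,p in pts])
r=least_squares(res,[580,138,-.28]); print('wrist',r.x,np.degrees(r.x[2]),r.fun)
res4=lambda q: res(q)[:8]
r=least_squares(res4,[580,138,-.28]); print('wrist4',r.x,np.degrees(r.x[2]),r.fun)
sc=dict(camera_matrix=np.array([[496.083,0,256.093],[0,496.083,196.668],[0,0,1]]),R=np.array([[-.784,.62,.008],[.447,.574,-.686],[-.43,-.534,-.728]]),t=np.array([367.919,-218.3,1739.103]))
fs=lambda p:np.array([(p[0]-400)/5+215-.4,p[1]*65/343+200-.4])
S=[((519,120),(40,-35,52)),((649,75),(-40,-35,52)),((704,173),(-40,35,52)),((570,222),(40,35,52)),((614,152),(0,0,52))]
rs=lambda q:np.concatenate([proj(sc,W(q,p))-fs(x) for x,p in S])
r=least_squares(rs,[580,138,-.28]); print('scene',r.x,np.degrees(r.x[2]),r.fun)
```

```text
wrist [577.52 139.    -0.24] -13.578326234951902 [ 0.66  0.36 -0.68 -0.19 -0.92 -0.64 -0.29 -0.65  1.34 -0.22 -0.    1.35]
wrist4 [577.9  138.62  -0.23] -13.286158854349452 [ 0.78  0.77 -0.45 -0.08 -0.37 -0.45  0.14 -0.15]
scene [578.81 141.27  -0.25] -14.454846540637803 [ 0.32  0.81  0.32  0.76 -0.12 -0.27  0.02 -0.41 -0.54 -0.81]
```

```bash
cat >> h.py <<'E'
NEST=np.array([578.5,139.8]); YAW=-0.237; A=-4.3; ZB=-9.5
def pose(th,g,L=None,delta=None,dx=0):
    """TCP world pose for bar at angle th(deg), gap g over rod, L tip distance past rod / delta depth inside lip"""
    t=np.radians(th); c,s=np.cos(t),np.sin(t); n=np.array([0,s,c]); d=np.array([0,c,-s])
    if L is None: L=(32+delta-(8+g)*s)/c
    tip=np.array([dx,-67,49])+(8+g)*n+L*d
    tcp=tip+(A-165)*d+(ZB-3)*n
    Rz=Rn.from_euler('z',YAW).as_matrix()
    R=Rz@np.column_stack([[1,0,0],-d,-n])
    info=dict(L=L,delta=tip[1]+35,tipz=tip[2])
    return Rz@tcp+[*NEST,0],R,info
def rel(p0,R0,p,R):
    sh=R0.T@(p-p0)/150; rv=Rn.from_matrix(R0.T@R).as_rotvec()/np.radians(60)
    return sh,rv
def apply(p0,R0,sh,rv):
    return p0+R0@(np.array(sh)*150), R0@Rn.from_rotvec(np.array(rv)*np.radians(60)).as_matrix()
E
python3 - <<'E'
from h import *
np.set_printoptions(precision=4,suppress=True)
p0=np.array([540.98,-145.,228.67]);R0=np.diag([1,-1,-1.])
p,R,i=pose(38,2,L=-25); print(p,i,Rn.from_matrix(R).as_rotvec()); print(rel(p0,R0,p,R))
E
```

```text
[526.4594 -75.6538 166.653 ] {'L': -25, 'delta': np.float64(-45.54365408691146), 'tipz': np.float64(72.27164441920868)} [ 2.4637 -0.2933 -0.101 ]
(array([-0.0968, -0.4623,  0.4134]), array([-0.6303, -0.075 ,  0.2179]))
```

>>> move_arm([
  [[-0.02, -0.1, 0.05], [-0.13, -0.015, 0.044]],
  [[-0.04, -0.2, 0.13], [-0.26, -0.03, 0.088]],
  [[-0.06, -0.3, 0.22], [-0.39, -0.045, 0.132]],
  [[-0.08, -0.4, 0.32], [-0.52, -0.06, 0.176]],
  [[-0.097, -0.462, 0.413], [-0.63, -0.075, 0.218]],
])

```text
t: 7.7
ee_pos: [526.9, -74.4, 166.6]
orientation: [2.461, -0.294, -0.098]
ft_force: [0.2, -0.1, -2.4]
width: 19.3
```

Run:
```python
from h import *
np.set_printoptions(precision=3,suppress=True)
o=ctrl.get_obs(); print(o['t'],o['ee_pos'],o['orientation'],o['qpos'],o['ft_force'],o['moment'])
save('wrist','w3.png');save('scene','s3.png');save('side','d3.png')
w=cv2.imread('pics/d3.png')[90:260,170:330]
v=cv2.imread('pics/s3.png')[150:270,190:310]
cv2.imwrite('pics/c5.png',np.hstack([cv2.resize(w,(400,425),interpolation=3),cv2.resize(v,(400,425),interpolation=3)]))
```

```text
7.7 [526.856 -74.428 166.583] [ 2.461 -0.294 -0.098] [ 0.173  0.526  1.802 -0.654  1.2    0.776] [ 0.216 -0.066 -2.379] [ 0.512 -0.144 -0.022]
```

View pics/c5.png

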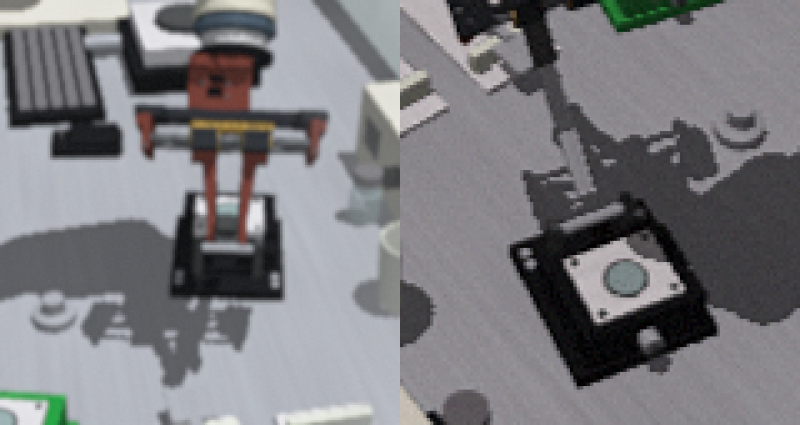

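View pics/w3.png

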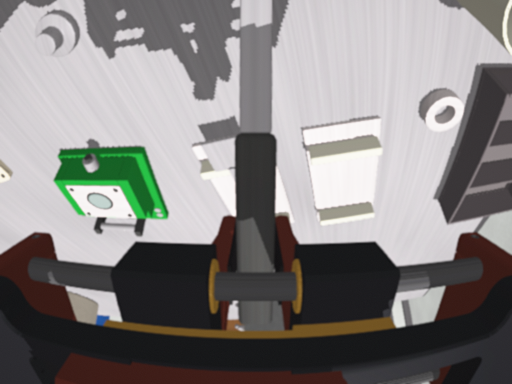

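```bash
cat >> h.py <<'E'
SC=dict(camera_matrix=np.array([[496.083,0,256.093],[0,496.083,196.668],[0,0,1]]),R=np.array([[-.784,.62,.008],[.447,.574,-.686],[-.43,-.534,-.728]]),t=np.array([367.919,-218.3,1739.103]))
def tipw(ee,rv,b=(165,0,3)):
    R=Rn.from_rotvec(rv).as_matrix(); Rb=np.column_stack([-R[:,1],R[:,0],-R[:,2]])
    return ee+Rb@(np.array(b)-[A,0,ZB])
def nestc(X):
    return Rn.from_euler('z',-YAW).as_matrix()@(np.array(X)-[*NEST,0])
E
python3 - <<'E'
from h import *
np.set_printoptions(precision=2,suppress=True)
ee=np.array([526.856,-74.428,166.583]); rv=[2.461,-.294,-.098]
im=ctrl.get_image('scene'); print(ctrl.get_obs()['t'])
v=im['pixels'][185:235,225:275,::-1].copy(); k=12
v=cv2.resize(v,None,fx=k,fy=k,interpolation=3)
def dr(X,col):
    p=(proj(im,X)-[225,185]+.5)*k; cv2.circle(v,tuple(int(a) for a in p),3,col,-1)
for b in [(165,8,6),(165,-8,6),(165,8,0),(165,-8,0),(120,8,6),(120,-8,6)]: dr(tipw(ee,rv,b),(0,0,255))
Rz=Rn.from_euler('z',YAW).as_matrix()
for n in [(-29,-67,54),(29,-67,54),(-40,-35,52),(40,-35,52),(40,35,52),(-29,-62,49),(29,-62,49)]: dr(Rz@np.array(n,float)+[*NEST,0],(0,255,0))
print(nestc(tipw(ee,rv)))
cv2.imwrite('pics/c6.png',v)
E
```

```text
7.9
[  0.33 -79.49  71.85]
```

View pics/c6.png

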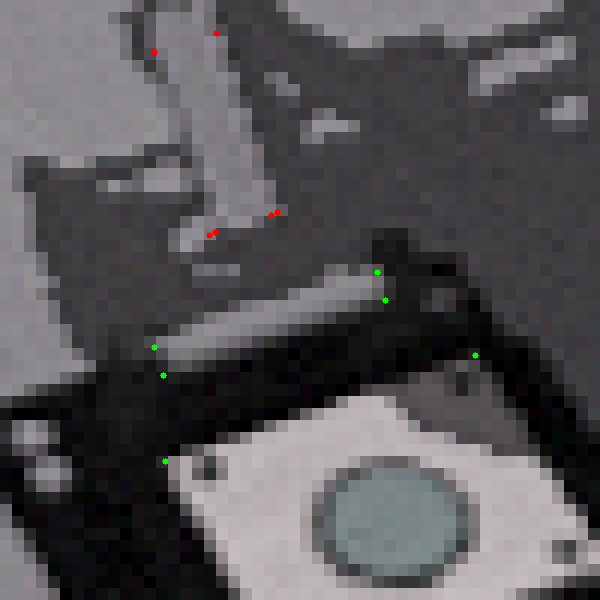

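>>> move_arm([
  [[0, -0.06, 0], [0, 0, 0]],
  [[0, -0.12, 0], [0, 0, 0]],
  [[0, -0.18, 0], [0, 0, 0]],
  [[0, -0.24, 0], [0, 0, 0]],
  [[0, -0.3, 0], [0, 0, 0]],
])

```text
t: 8.52
ee_pos: [534.9, -40.8, 138.6]
orientation: [2.464, -0.293, -0.101]
ft_force: [0.1, 0.1, -2.9]
width: 19.8
```

>>> move_arm([
  [[0, -0.03, 0], [0, 0, 0]],
  [[0, -0.06, 0], [0, 0, 0]],
  [[0, -0.09, 0], [0, 0, 0]],
  [[0, -0.11, 0], [0, 0, 0]],
  [[0, -0.12, 0], [0, 0, 0]],
])

```text
t: 9.15
ee_pos: [538.1, -27.3, 127.9]
orientation: [2.464, -0.293, -0.101]
ft_force: [0.1, -0.6, -2.4]
width: 20.1
```

Run:
```python
from h import *
np.set_printoptions(precision=3,suppress=True)
o=ctrl.get_obs(); print(o['t'],o['ee_pos'],o['orientation'],o['ft_force'],o['moment'])
print(nestc(tipw(o['ee_pos'],o['orientation'])))
save('wrist','w4.png');im=save('side','d4.png');im2=save('scene','s4.png')
w=cv2.imread('pics/d4.png')[150:220,220:300]
v=cv2.imread('pics/s4.png')[180:250,210:290]
cv2.imwrite('pics/c7.png',np.hstack([cv2.resize(w,(400,350),interpolation=3),cv2.resize(v,(400,350),interpolation=3)]))
```

```text
9.15 [538.139 -27.344 127.876] [ 2.464 -0.293 -0.101] [ 0.091 -0.603 -2.437] [ 0.464 -0.101 -0.009]
[  0.013 -30.812  33.539]
```

View pics/c7.png

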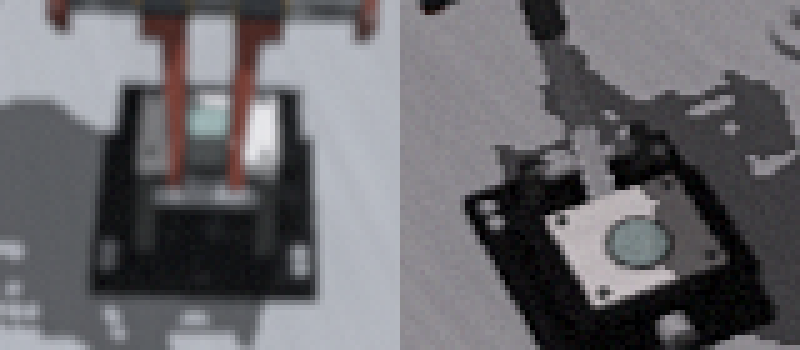

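```bash
cat > st.py <<'E'
from h import *
np.set_printoptions(precision=4,suppress=True)
p0=np.array([540.98,-145.,228.67]);R0=np.diag([1,-1,-1.])
P,R=apply(p0,R0,[-.097,-.462,.413],[-.63,-.075,.218])
P,R=apply(P,R,[0,-.42,0],[0,0,0])
E
python3 - <<'E'
from st import *
print(P)
for d in(6,7):
    p,r,i=pose(36,1.1,delta=d); print(i,rel(P,R,p,r))
E
```

```text
[538.0919 -27.4309 127.9502]
{'L': np.float64(40.35904614014322), 'delta': np.float64(6.0), 'tipz': np.float64(32.639602531044375)} (array([ 0.0001, -0.0176,  0.0363]), array([ 0.033,  0.   , -0.   ]))
{'L': np.float64(41.59511411764301), 'delta': np.float64(7.0), 'tipz': np.float64(31.913060003039014)} (array([ 0.0001, -0.0258,  0.036 ]), array([ 0.033,  0.   , -0.   ]))
```

>>> move_arm([
  [[0, -0.004, 0.009], [0.008, 0, 0]],
  [[0, -0.008, 0.018], [0.016, 0, 0]],
  [[0, -0.012, 0.027], [0.025, 0, 0]],
  [[0, -0.018, 0.036], [0.033, 0, 0]],
  [[0, -0.018, 0.036], [0.033, 0, 0]],
])

```text
t: 9.93
ee_pos: [537.7, -28.8, 122.0]
orientation: [2.498, -0.298, -0.097]
ft_force: [-0.0, -0.1, -2.7]
width: 20.1
```

>>> move_arm([
  [[0, -0.003, 0], [0, 0, 0]],
  [[0, -0.005, 0], [0, 0, 0]],
  [[0, -0.007, 0], [0, 0, 0]],
  [[0, -0.009, 0], [0, 0, 0]],
  [[0, -0.01, 0], [0, 0, 0]],
])

```text
t: 10.55
ee_pos: [538.1, -27.4, 121.2]
orientation: [2.498, -0.297, -0.097]
ft_force: [-0.2, -0.2, -2.1]
width: 20.1
```

>>> move_arm([
  [[0, -0.002, 0], [0, 0, 0]],
  [[0, -0.004, 0], [0, 0, 0]],
  [[0, -0.006, 0], [0, 0, 0]],
  [[0, -0.008, 0], [0, 0, 0]],
  [[0, -0.008, 0], [0, 0, 0]],
])

```text
t: 11.18
ee_pos: [538.3, -26.5, 120.4]
orientation: [2.498, -0.298, -0.097]
ft_force: [0.6, -0.2, -3.7]
width: 19.4
```

>>> move_arm([
  [[0, -0.002, 0], [0, 0, 0]],
  [[0, -0.004, 0], [0, 0, 0]],
  [[0, -0.006, 0], [0, 0, 0]],
  [[0, -0.007, 0], [0, 0, 0]],
  [[0, -0.007, 0], [0, 0, 0]],
])

```text
t: 11.8
ee_pos: [538.5, -25.7, 119.8]
orientation: [2.498, -0.297, -0.097]
ft_force: [-0.8, -0.5, -2.5]
width: 19.7
```

>>> move_arm([
  [[0, -0.002, 0], [0, 0, 0]],
  [[0, -0.004, 0], [0, 0, 0]],
  [[0, -0.006, 0], [0, 0, 0]],
  [[0, -0.007, 0], [0, 0, 0]],
  [[0, -0.007, 0], [0, 0, 0]],
])

```text
t: 12.42
ee_pos: [538.7, -24.8, 119.2]
orientation: [2.498, -0.297, -0.097]
ft_force: [0.7, 0.4, -2.6]
width: 19.5
```

>>> move_arm([
  [[0, -0.002, 0], [0, 0, 0]],
  [[0, -0.004, 0], [0, 0, 0]],
  [[0, -0.006, 0], [0, 0, 0]],
  [[0, -0.007, 0], [0, 0, 0]],
  [[0, -0.007, 0], [0, 0, 0]],
])

```text
t: 13.05
ee_pos: [538.9, -24.0, 118.6]
orientation: [2.498, -0.298, -0.097]
ft_force: [-0.2, -0.1, -2.7]
width: 19.9
```

>>> move_arm([
  [[0, -0.002, 0], [0, 0, 0]],
  [[0, -0.004, 0], [0, 0, 0]],
  [[0, -0.006, 0], [0, 0, 0]],
  [[0, -0.008, 0], [0, 0, 0]],
  [[0, -0.008, 0], [0, 0, 0]],
])

```text
t: 13.68
ee_pos: [539.2, -23.1, 117.9]
orientation: [2.498, -0.297, -0.097]
ft_force: [0.1, -0.0, -2.7]
width: 20.1
```

>>> move_arm([
  [[0, -0.002, 0], [0, 0, 0]],
  [[0, -0.004, 0], [0, 0, 0]],
  [[0, -0.006, 0], [0, 0, 0]],
  [[0, -0.008, 0], [0, 0, 0]],
  [[0, -0.008, 0], [0, 0, 0]],
])

```text
t: 14.3
ee_pos: [539.4, -22.1, 117.2]
orientation: [2.498, -0.297, -0.097]
ft_force: [-0.5, 1.1, -2.6]
width: 19.8
```

>>> move_arm([
  [[0, -0.002, 0], [0, 0, 0]],
  [[0, -0.004, 0], [0, 0, 0]],
  [[0, -0.006, 0], [0, 0, 0]],
  [[0, -0.008, 0], [0, 0, 0]],
  [[0, -0.008, 0], [0, 0, 0]],
])

```text
t: 14.92
ee_pos: [539.6, -21.2, 116.5]
orientation: [2.498, -0.297, -0.097]
ft_force: [0.0, 0.3, -3.5]
width: 19.6
```

>>> move_arm([
  [[0, -0.002, 0], [0, 0, 0]],
  [[0, -0.004, 0], [0, 0, 0]],
  [[0, -0.006, 0], [0, 0, 0]],
  [[0, -0.008, 0], [0, 0, 0]],
  [[0, -0.008, 0], [0, 0, 0]],
])

```text
t: 15.55
ee_pos: [539.8, -20.2, 115.8]
orientation: [2.498, -0.297, -0.097]
ft_force: [-0.8, -0.1, -2.7]
width: 19.8
```

>>> move_arm([
  [[0, -0.002, 0], [0, 0, 0]],
  [[0, -0.004, 0], [0, 0, 0]],
  [[0, -0.006, 0], [0, 0, 0]],
  [[0, -0.008, 0], [0, 0, 0]],
  [[0, -0.008, 0], [0, 0, 0]],
])

```text
t: 16.18
ee_pos: [540.1, -19.3, 115.1]
orientation: [2.498, -0.297, -0.097]
ft_force: [0.4, -0.8, -1.9]
width: 19.8
```

>>> move_arm([
  [[0, -0.001, 0], [0, 0, 0]],
  [[0, -0.002, 0], [0, 0, 0]],
  [[0, -0.004, 0], [0, 0, 0]],
  [[0, -0.005, 0], [0, 0, 0]],
  [[0, -0.005, 0], [0, 0, 0]],
])

```text
t: 16.8
ee_pos: [540.2, -18.7, 114.6]
orientation: [2.498, -0.297, -0.097]
ft_force: [-0.0, -0.6, -1.8]
width: 19.7
```

>>> move_arm([
  [[0, -0.002, 0], [0, 0, 0]],
  [[0, -0.003, 0], [0, 0, 0]],
  [[0, -0.005, 0], [0, 0, 0]],
  [[0, -0.006, 0], [0, 0, 0]],
  [[0, -0.006, 0], [0, 0, 0]],
])

```text
t: 17.42
ee_pos: [540.4, -18.0, 114.1]
orientation: [2.498, -0.297, -0.097]
ft_force: [0.4, 0.2, -2.8]
width: 19.6
```

>>> move_arm([
  [[0, -0.002, 0], [0, 0, 0]],
  [[0, -0.004, 0], [0, 0, 0]],
  [[0, -0.006, 0], [0, 0, 0]],
  [[0, -0.008, 0], [0, 0, 0]],
  [[0, -0.008, 0], [0, 0, 0]],
])

```text
t: 18.05
ee_pos: [540.6, -17.1, 113.4]
orientation: [2.498, -0.297, -0.097]
ft_force: [0.1, -0.4, -2.3]
width: 19.9
```

>>> move_arm([
  [[0, -0.002, 0], [0, 0, 0]],
  [[0, -0.004, 0], [0, 0, 0]],
  [[0, -0.006, 0], [0, 0, 0]],
  [[0, -0.007, 0], [0, 0, 0]],
  [[0, -0.007, 0], [0, 0, 0]],
])

```text
t: 18.68
ee_pos: [540.7, -16.6, 113.0]
orientation: [2.498, -0.298, -0.097]
ft_force: [-0.9, -4.9, 0.4]
width: 19.6
```

>>> move_arm([
  [[0, 0.015, 0], [0, 0, 0]],
  [[0, 0.04, 0], [0, 0, 0]],
  [[0, 0.07, 0], [0, 0, 0]],
  [[0, 0.1, 0], [0, 0, 0]],
  [[0, 0.1, 0], [0, 0, 0]],
])

```text
t: 19.3
ee_pos: [538.0, -28.3, 121.9]
orientation: [2.498, -0.298, -0.096]
ft_force: [-0.1, -0.1, -2.9]
width: 19.6
```

```bash
cat >> st.py <<'E'
P,R=apply(P,R,[0,-.018,.036],[.033,0,0])
P,R=apply(P,R,[0,-.010-.080-.015+.1,0],[0,0,0])
E
python3 - <<'E'
from st import *
print(P,Rn.from_matrix(R).as_rotvec()); print(nestc(tipw(P,Rn.from_matrix(R).as_rotvec())))
o=ctrl.get_obs();print(o['t'],o['ee_pos'],o['orientation'],o['ft_force'],o['moment'],nestc(tipw(o['ee_pos'],o['orientation'])))
print('contact',nestc(tipw(np.array([540.7,-16.6,113.]),[2.498,-.298,-.097])))
im=save('wrist','w5.png')
cv2.imwrite('pics/c8.png',cv2.resize(cv2.imread('pics/w5.png')[90:340,180:330],None,fx=2.4,fy=2.4,interpolation=3))
im=ctrl.get_image('scene')
v=im['pixels'][185:235,225:275,::-1].copy(); k=12
v=cv2.resize(v,None,fx=k,fy=k,interpolation=3)
cv2.imwrite('pics/c9.png',v)
E
```

```text
[537.9539 -28.0027 121.5914] [ 2.4983 -0.2975 -0.0966]
[ -0.0067 -28.3186  32.1908]
19.3 [537.9868 -28.2637 121.8715] [ 2.4985 -0.2982 -0.0963] [-0.1367 -0.1275 -2.9434] [ 0.5073 -0.0868  0.0109] [  0.1786 -28.5399  32.5109]
contact [  0.0411 -16.6143  23.5602]
```

View pics/c8.png

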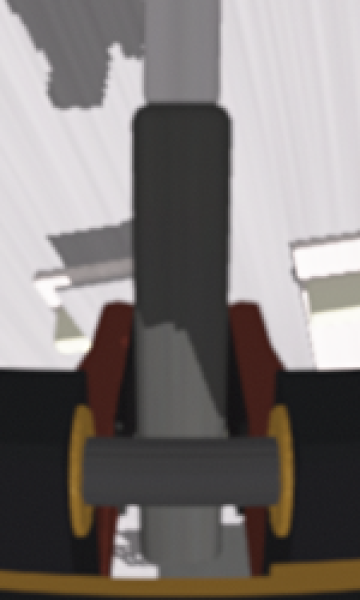

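View pics/c9.png

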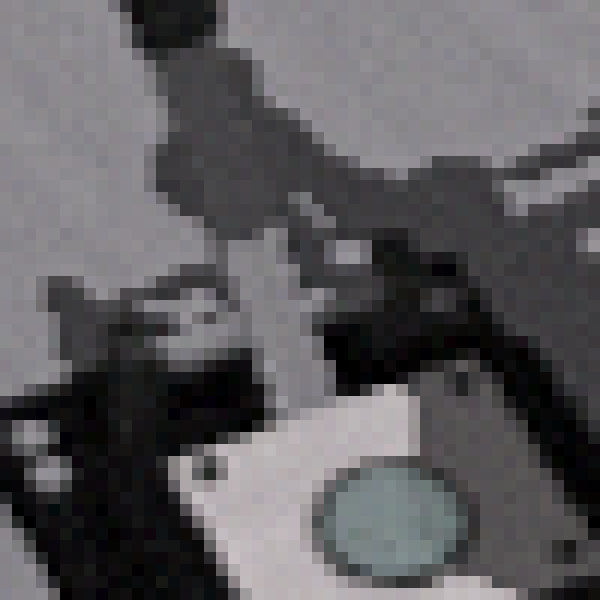

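```bash
cat > lev.py <<'E'
from st import *
def rows(P,R,ths,gs,L,ret=False):
    for t,g in zip(ths,gs):
        p,r,i=pose(t,g,L=L); s,v=rel(P,R,p,r); print(t,np.round(s,3),np.round(v,3),'d %.1f z %.1f'%(i['delta'],i['tipz']))
E
python3 - <<'E'
from lev import *
rows(P,R,[35,34,33,32,31],[.8,.5,.2,0,0],41.1)
E
```

```text
35 [ 0.    -0.     0.017] [ 0.017  0.    -0.   ] d 6.7 z 32.6
34 [ 0.    -0.001  0.034] [ 0.033  0.    -0.   ] d 6.8 z 33.1
33 [ 0.    -0.002  0.051] [ 0.05  0.   -0.  ] d 6.9 z 33.5
32 [ 0.    -0.004  0.067] [ 0.067  0.    -0.   ] d 7.1 z 34.0
31 [ 0.    -0.005  0.082] [ 0.083  0.    -0.   ] d 7.3 z 34.7
```

>>> move_arm([
  [[0, 0, 0.017], [0.017, 0, 0]],
  [[0, -0.001, 0.034], [0.033, 0, 0]],
  [[0, -0.002, 0.051], [0.05, 0, 0]],
  [[0, -0.004, 0.067], [0.067, 0, 0]],
  [[0, -0.005, 0.082], [0.083, 0, 0]],
])

```text
t: 20.02
ee_pos: [536.5, -34.3, 111.1]
orientation: [2.586, -0.308, -0.085]
ft_force: [0.4, 3.5, -2.7]
width: 19.7
```

```bash
cat >> st.py <<'E'
P,R=apply(P,R,[0,-.005,.082],[.083,0,0])
E
python3 - <<'E'
from lev import *
o=ctrl.get_obs();print(o['t'],o['ee_pos'],o['orientation'],o['ft_force'],o['moment'],nestc(tipw(o['ee_pos'],o['orientation'])),P)
rows(P,R,[29.5,28,26.5,25,23.5],[0,0,0,0,0],41.1)
E
```

```text
20.025 [536.5094 -34.3498 111.0583] [ 2.5861 -0.3082 -0.0848] [ 0.3512  3.4997 -2.6882] [ 0.8247 -0.0705 -0.0125] [  0.1154 -27.4766  34.7907] [536.3988 -34.4406 111.1997]
29.5 [ 0.    -0.001  0.022] [ 0.025  0.    -0.   ] d 7.7 z 35.7
28 [ 0.    -0.003  0.045] [ 0.05  0.   -0.  ] d 8.0 z 36.8
26.5 [ 0.    -0.005  0.067] [ 0.075  0.    -0.   ] d 8.4 z 37.8
25 [ 0.    -0.008  0.089] [ 0.1  0.  -0. ] d 8.6 z 38.9
23.5 [ 0.    -0.012  0.111] [ 0.125  0.    -0.   ] d 8.9 z 39.9
```

>>> move_arm([
  [[0, -0.001, 0.022], [0.025, 0, 0]],
  [[0, -0.003, 0.045], [0.05, 0, 0]],
  [[0, -0.005, 0.067], [0.075, 0, 0]],
  [[0, -0.008, 0.089], [0.1, 0, 0]],
  [[0, -0.008, 0.089], [0.1, 0, 0]],
])

```text
t: 20.65
ee_pos: [535.9, -39.3, 99.7]
orientation: [2.691, -0.321, -0.068]
ft_force: [0.6, 9.1, 3.4]
width: 19.8
```

```bash
cat >> st.py <<'E'
P,R=apply(P,R,[0,-.008,.089],[.1,0,0])
E
python3 - <<'E'
from lev import *
o=ctrl.get_obs();print(o['t'],o['ee_pos'],o['orientation'],o['ft_force'],o['moment'],nestc(tipw(o['ee_pos'],o['orientation'])),P)
save('wrist','w6.png');im=ctrl.get_image('side')
cv2.imwrite('pics/c10.png',np.hstack([cv2.resize(cv2.imread('pics/w6.png')[90:340,180:330],None,fx=2.4,fy=2.4,interpolation=3)[:600,:360],cv2.resize(im['pixels'][150:225,225:280,::-1],(440,600),interpolation=3)]))
rows(P,R,[23.5,22,20.5,19,18],[0,0,0,0,0],41.1)
E
```

```text
20.65 [535.9032 -39.338   99.74  ] [ 2.691  -0.3213 -0.0679] [0.5983 9.0821 3.3768] [ 1.0953  0.1339 -0.0764] [  0.815  -25.2377  39.9786] [535.025  -40.1285  99.1406]
23.5 [ 0.    -0.001  0.023] [ 0.025 -0.    -0.   ] d 8.9 z 39.9
22 [ 0.    -0.003  0.045] [ 0.05 -0.   -0.  ] d 9.1 z 41.0
20.5 [ 0.    -0.005  0.067] [ 0.075 -0.    -0.   ] d 9.3 z 42.1
19 [ 0.    -0.008  0.089] [ 0.1 -0.  -0. ] d 9.5 z 43.2
18 [ 0.    -0.01   0.104] [ 0.117 -0.    -0.   ] d 9.6 z 43.9
```

View pics/c10.png

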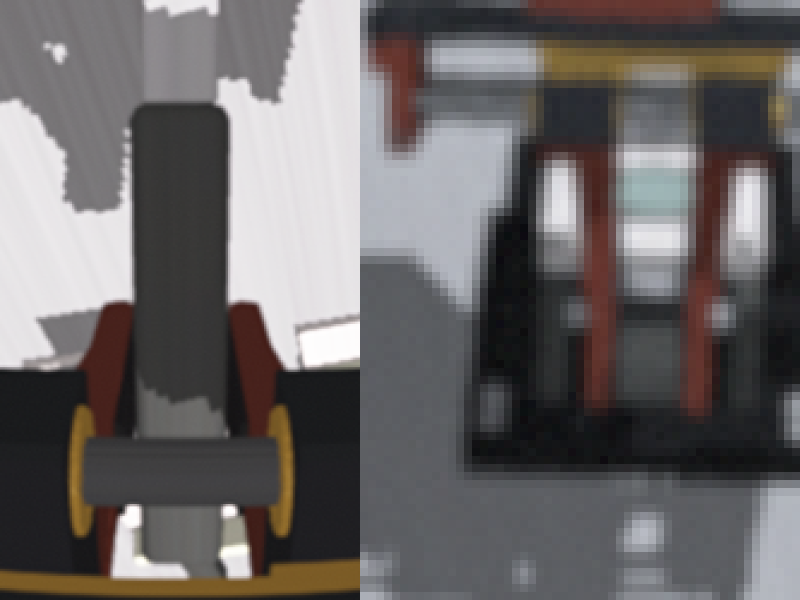

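>>> move_arm([
  [[0, -0.001, 0.023], [0.025, 0, 0]],
  [[0, -0.003, 0.045], [0.05, 0, 0]],
  [[0, -0.005, 0.067], [0.075, 0, 0]],
  [[0, -0.008, 0.089], [0.1, 0, 0]],
  [[0, -0.01, 0.104], [0.117, 0, 0]],
])

```text
t: 21.38
ee_pos: [534.9, -44.3, 85.2]
orientation: [2.812, -0.335, -0.049]
ft_force: [-0.6, 11.0, 6.8]
width: 20.3
```

```bash
cat >> st.py <<'E'
P,R=apply(P,R,[0,-.01,.104],[.117,0,0])
E
python3 - <<'E'
from lev import *
o=ctrl.get_obs();print(o['t'],o['ee_pos'],o['orientation'],o['ft_force'],o['moment'],nestc(tipw(o['ee_pos'],o['orientation'])),P)
Ro=Rn.from_rotvec(o['orientation']).as_matrix(); print('theta',np.degrees(np.arcsin(Ro[2,1])))
save('wrist','w7.png');im=ctrl.get_image('side');i2=ctrl.get_image('scene')
cv2.imwrite('pics/c11.png',np.hstack([cv2.resize(cv2.imread('pics/w7.png')[90:340,180:330],None,fx=2.4,fy=2.4,interpolation=3)[:400,:300],cv2.resize(i2['pixels'][185:235,215:275,::-1],(480,400),interpolation=3)]))
E
```

```text
21.375 [534.9137 -44.2691  85.2375] [ 2.8123 -0.3352 -0.0489] [-0.5912 11.0084  6.8353] [1.2605 0.2514 0.0258] [  0.9312 -24.149   45.3502] [533.7951 -45.2208  84.3701]
theta 17.812034823079706
```

View pics/c11.png

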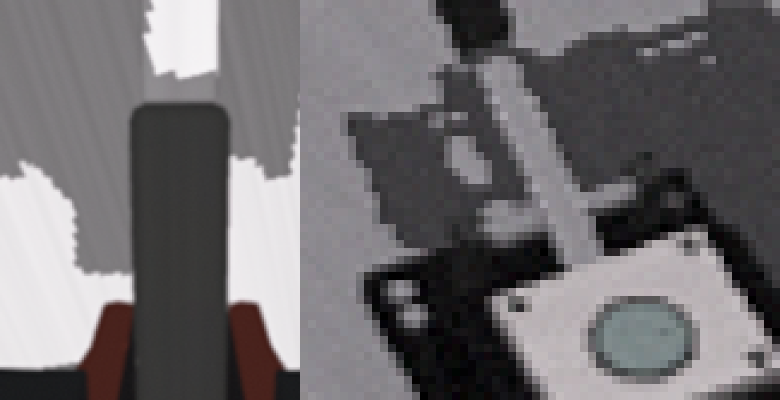

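```bash
cat > lift.py <<'E'
from h import *
# image shift of the carrier's window between the start and now -> height
def Wn(p): return Rn.from_euler('z',YAW).as_matrix()@np.array(p,float)+[*NEST,0]
def lift(cam,f0,im,tag):
    a=cv2.cvtColor(cv2.imread(f0),cv2.COLOR_BGR2GRAY).astype(np.float32)
    b=cv2.cvtColor(im['pixels'],cv2.COLOR_RGB2GRAY).astype(np.float32)
    X=proj(im,Wn((0,0,52)));Y=proj(im,Wn((0,0,62)))
    c=np.round(X).astype(int); h=11
    def circ(im_):
        k=6; s=cv2.resize(im_[c[1]-14:c[1]+14,c[0]-16:c[0]+16],None,fx=k,fy=k,interpolation=cv2.INTER_CUBIC)
        return s
    cv2.imwrite('pics/l_%s.png'%tag,np.hstack([circ(a),circ(b)]))
    return (Y-X)/10
E
python3 - <<'E'
from lift import *
i2=ctrl.get_image('scene');im=ctrl.get_image('side')
cv2.imwrite('pics/s7.png',i2['pixels'][:,:,::-1]);cv2.imwrite('pics/d7.png',im['pixels'][:,:,::-1])
print(lift('scene','pics/scene0.png',i2,'s7'),lift('side','pics/side0.png',im,'d7'))
# hsv window centroid (bluish-green glass)
for a,b,r in (('scene0','s7',(slice(205,250),slice(230,290))),('side0','d7',(slice(150,200),slice(235,290)))):
    for f in(a,b):
        p=cv2.imread('pics/%s.png'%f)[r].astype(int); m=(p[:,:,1]-p[:,:,2]>12)
        n,l,s,c=cv2.connectedComponentsWithStats(m.astype(np.uint8)); k=1+np.argmax(s[1:,4]); print(f,s[k],c[k])
E
```

```text
[ 0.00329776 -0.23213797] [ 0.00975554 -0.28239837]
scene0 [27 20  6  7 13] [29.15384615 23.46153846]
s7 [24 21  1  2  2] [24.  21.5]
side0 [22 21 10  6 46] [26.56521739 23.89130435]
d7 [25 24  4  1  4] [26.5 24. ][ WARN:0@2.081] global loadsave.cpp:1063 imwrite_ Unsupported depth image for selected encoder is fallbacked to CV_8U.
```

Run:
```python
import cv2,numpy as np
a=cv2.imread('pics/scene0.png')[204:254,230:290];b=cv2.imread('pics/s7.png')[204:254,230:290]
b=np.clip(b*1.0,0,255).astype(np.uint8)
f=lambda z:cv2.resize(z,(400,333),interpolation=3)
o=np.hstack([f(a),f(b)])
for y in range(0,333,33): cv2.line(o,(0,y),(799,y),(0,0,255) if y%66==0 else (0,200,255),1)
cv2.imwrite('pics/c12.png',o)
```

```text
(no output)
```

View pics/c12.png

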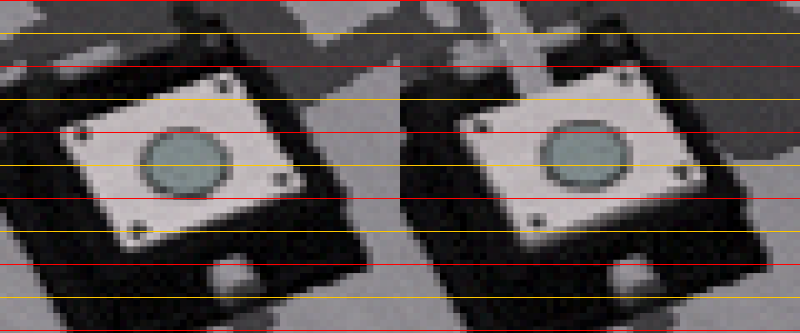

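```bash
python3 - <<'E'
from lev import *
rows(P,R,[17,16,15,14,13],[0,0,0,0,0],41.1)
p,r,i=pose(13,0,L=41.1);print(p)
E
cat > reg.py <<'E'
import cv2,numpy as np
def reg(f0,f1,box,flow=(0,-1.5)):
    y0,y1,x0,x1=box
    a=cv2.cvtColor(cv2.imread(f0),cv2.COLOR_BGR2GRAY).astype(np.float32);b=cv2.cvtColor(cv2.imread(f1),cv2.COLOR_BGR2GRAY).astype(np.float32)
    a=a[y0:y1,x0:x1]
    W=np.array([[1,0,x0+flow[0]],[0,1,y0+flow[1]]],np.float32)
    cc,W=cv2.findTransformECC(a,b,W,cv2.MOTION_TRANSLATION,(3,200,1e-6),None,3)
    return cc,W[:,2]-[x0,y0]
E
python3 - <<'E'
from reg import *
# control: nest screw head / body in scene; carrier holes/window
print('carrier',reg('pics/scene0.png','pics/s7.png',(216,236,244,274)))
print('window',reg('pics/scene0.png','pics/s7.png',(221,236,249,267)))
print('screw ctrl',reg('pics/scene0.png','pics/s7.png',(240,252,258,272),(0,0)))
E
```

```text
17 [ 0.    -0.001  0.015] [ 0.017 -0.    -0.   ] d 9.6 z 44.6
16 [ 0.    -0.002  0.03 ] [ 0.033 -0.    -0.   ] d 9.7 z 45.4
15 [ 0.    -0.003  0.045] [ 0.05 -0.   -0.  ] d 9.8 z 46.1
14 [ 0.    -0.004  0.06 ] [ 0.067 -0.    -0.   ] d 9.8 z 46.8
13 [ 0.    -0.006  0.075] [ 0.083 -0.    -0.   ] d 9.8 z 47.5
[533.2033 -47.7336  73.4541]
carrier (0.9203930088795947, array([-0.07965088, -1.2199707 ]))
window (0.9851405187028223, array([ 0.06092834, -1.37786865]))
screw ctrl (0.9974058456955425, array([-0.00180054, -0.03634644]))
```

>>> move_arm([
  [[0, -0.001, 0.015], [0.017, 0, 0]],
  [[0, -0.002, 0.03], [0.033, 0, 0]],
  [[0, -0.003, 0.045], [0.05, 0, 0]],
  [[0, -0.004, 0.06], [0.067, 0, 0]],
  [[0, -0.006, 0.075], [0.083, 0, 0]],
])

```text
t: 22.25
ee_pos: [534.4, -46.6, 74.3]
orientation: [2.898, -0.345, -0.035]
ft_force: [0.4, 11.0, 5.4]
width: 19.5
```

```bash
cat >> st.py <<'E'
P,R=apply(P,R,[0,-.006,.075],[.083,0,0])
E
python3 - <<'E'
from lev import *
from reg import *
o=ctrl.get_obs();print(o['t'],o['ee_pos'],o['orientation'],o['ft_force'],o['moment'],nestc(tipw(o['ee_pos'],o['orientation'])),P)
save('scene','s8.png')
for n,f in('carrier',(216,236,244,274)),('window',(221,236,249,267)),('screw',(240,252,258,272)): print(n,reg('pics/scene0.png','pics/s8.png',f,(0,-2 if n!='screw' else 0)))
rows(P,R,[12,11,10,9,8],[0,0,0,0,0],41.1)
E
```

```text
22.25 [534.4382 -46.6     74.2555] [ 2.8981 -0.3451 -0.0348] [ 0.385  11.0289  5.4246] [1.493  0.1205 0.0521] [  0.955  -23.6885  48.8316] [533.18   -47.7681  73.3927]
carrier (0.9115471758685608, array([-0.1243, -1.902 ]))
window (0.993205898444867, array([ 0.0222, -2.0587]))
screw (0.9971897056233109, array([ 0.0204, -0.0149]))
12 [ 0.    -0.001  0.014] [ 0.017 -0.    -0.   ] d 9.9 z 48.3
11 [ 0.    -0.002  0.029] [ 0.034 -0.    -0.   ] d 9.9 z 49.0
10 [ 0.    -0.003  0.044] [ 0.05 -0.   -0.  ] d 9.9 z 49.7
9 [ 0.    -0.004  0.059] [ 0.067 -0.    -0.   ] d 9.8 z 50.5
8 [ 0.    -0.006  0.074] [ 0.084 -0.    -0.   ] d 9.8 z 51.2
```

Run:
```python
from lev import *
rows(P,R,[14,16,18,19,19],[0,0,.3,.8,.8],41.1)
```

```text
14 [ 0.     0.    -0.015] [-0.016 -0.    -0.   ] d 9.8 z 46.8
16 [ 0.     0.    -0.045] [-0.05 -0.   -0.  ] d 9.7 z 45.4
18 [ 0.    -0.001 -0.077] [-0.083 -0.    -0.   ] d 9.7 z 44.2
19 [ 0.    -0.002 -0.095] [-0.1 -0.  -0. ] d 9.7 z 43.9
19 [ 0.    -0.002 -0.095] [-0.1 -0.  -0. ] d 9.7 z 43.9
```

>>> move_arm([
  [[0, 0, -0.015], [-0.016, 0, 0]],
  [[0, 0, -0.045], [-0.05, 0, 0]],
  [[0, -0.001, -0.077], [-0.083, 0, 0]],
  [[0, -0.002, -0.095], [-0.1, 0, 0]],
  [[0, -0.002, -0.095], [-0.1, 0, 0]],
])

```text
t: 22.92
ee_pos: [534.2, -44.3, 87.3]
orientation: [2.792, -0.332, -0.055]
ft_force: [1.0, 1.1, -1.3]
width: 19.8
```

```bash
cat >> st.py <<'E'
P,R=apply(P,R,[0,-.002,-.095],[-.1,0,0])
E
python3 - <<'E'
from lev import *
from reg import *
o=ctrl.get_obs();print(o['t'],o['ee_pos'],o['orientation'],o['ft_force'],o['moment'],nestc(tipw(o['ee_pos'],o['orientation'])),P)
save('scene','s9.png');save('wrist','w9.png')
for n,f in('carrier',(216,236,244,274)),('window',(221,236,249,267)): print(n,reg('pics/scene0.png','pics/s9.png',f,(0,-2)))
cv2.imwrite('pics/c13.png',np.hstack([cv2.resize(cv2.imread('pics/w9.png')[90:340,180:330],None,fx=2.4,fy=2.4,interpolation=3)[:600,:360],cv2.resize(cv2.imread('pics/w2.png')[90:340,180:330],None,fx=2.4,fy=2.4,interpolation=3)[:600,:360]]))
E
```

```text
22.925 [534.1848 -44.3295  87.2955] [ 2.7921 -0.332  -0.055 ] [ 0.9971  1.1335 -1.2861] [ 0.4564 -0.2362 -0.0367] [  0.1101 -25.2393  44.0032] [534.0022 -44.3632  87.2087]
carrier (0.9151644095021374, array([-0.117 , -1.9193]))
window (0.9939686692018745, array([ 0.0116, -2.1382]))
```

View pics/c13.png

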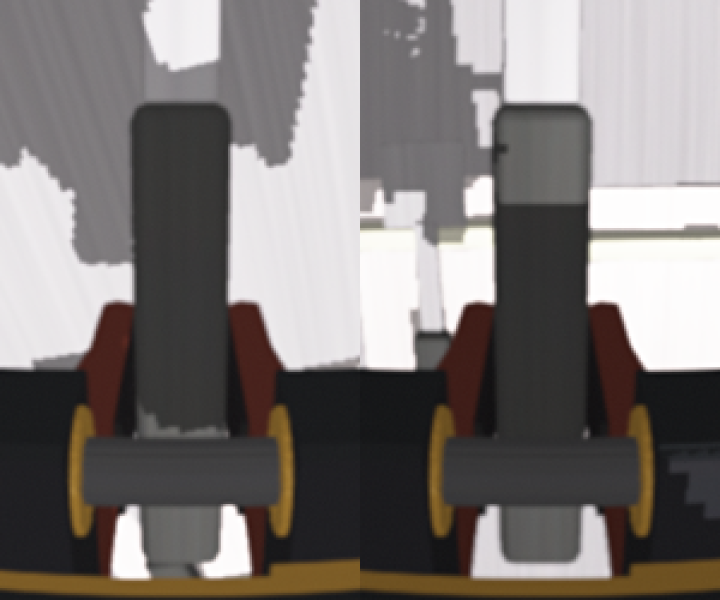

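>>> move_arm([
  [[0, 0.08, -0.003], [0, 0, 0]],
  [[0, 0.18, -0.009], [0, 0, 0]],
  [[0, 0.3, -0.02], [0, 0, 0]],
  [[0, 0.42, -0.04], [0, 0, 0]],
  [[0, 0.54, -0.06], [0, 0, 0]],
])

```text
t: 23.65
ee_pos: [516.3, -117.4, 122.9]
orientation: [2.791, -0.333, -0.056]
ft_force: [-0.4, -0.4, -2.3]
width: 19.7
```

```bash
cat >> st.py <<'E'
P,R=apply(P,R,[0,.54,-.06],[0,0,0])
E
python3 - <<'E'
from st import *
from reg import *
o=ctrl.get_obs();print(o['t'],o['ee_pos'],o['orientation'],o['ft_force'],nestc(tipw(o['ee_pos'],o['orientation'])),P)
save('scene','s10.png')
print(reg('pics/scene0.png','pics/s10.png',(221,236,249,267),(0,-2)))
# next: up, level, above rest. bar pick TCP = (608.5,-280,18.7)
Rf=np.diag([1,-1,-1.])
print(rel(P,R,np.array([560,-130,235.]),Rf))
E
```

```text
23.65 [ 516.2532 -117.4145  122.8527] [ 2.7915 -0.3332 -0.0558] [-0.4309 -0.4354 -2.3174] [  -0.0123 -100.5152   79.4706] [ 516.7077 -115.9481  122.1157]
(0.9942939540627194, array([-0.0022, -2.1525]))
(array([ 0.3026,  0.2673, -0.7039]), array([ 0.3155,  0.0376, -0.2243]))
```

>>> move_arm([
  [[0.03, 0.06, -0.2], [0.06, 0.008, -0.04]],
  [[0.1, 0.12, -0.4], [0.13, 0.015, -0.09]],
  [[0.17, 0.18, -0.55], [0.2, 0.023, -0.14]],
  [[0.24, 0.23, -0.65], [0.26, 0.03, -0.185]],
  [[0.303, 0.267, -0.704], [0.316, 0.038, -0.224]],
])

```text
t: 24.32
ee_pos: [560.5, -130.6, 236.5]
orientation: [-3.14, -0.002, -0.004]
ft_force: [-0.6, -0.3, -3.7]
width: 19.8
```

```bash
cat >> st.py <<'E'
P,R=apply(P,R,[.303,.267,-.704],[.316,.038,-.224])
E
python3 - <<'E'
from st import *
o=ctrl.get_obs();print(o['t'],o['ee_pos'],o['orientation'],o['ft_force'],P,Rn.from_matrix(R).as_rotvec())
save('wrist','w11.png');save('scene','s11.png');save('side','d11.png')
print(rel(P,R,np.array([608.7,-278.,180.]),np.diag([1,-1,-1.])))
E
```

```text
24.325 [ 560.5364 -130.614   236.497 ] [-3.1398 -0.002  -0.0043] [-0.6275 -0.2868 -3.6674] [ 560.0748 -129.9717  235.0037] [-3.1412  0.0003 -0.0009]
(array([0.3242, 0.9869, 0.3664]), array([-0.0004, -0.0005, -0.0002]))
```

View pics/w11.png

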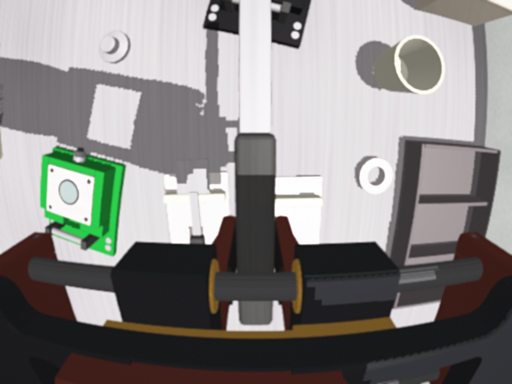

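View pics/d11.png

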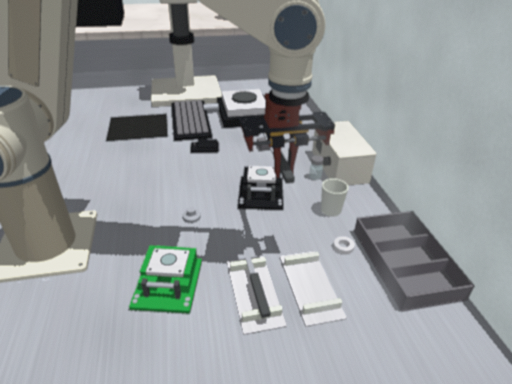

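Run:
```python
from h import *
ee=np.array([560.3,-130.3,235.8]); rv=[3.1415,0,0]
v=cv2.imread('pics/s11.png'); 
p=proj(SC,tipw(ee,rv)); print(p)
x,y=int(p[0])-35,int(p[1])-35; k=8
c=cv2.resize(v[y:y+70,x:x+70],None,fx=k,fy=k,interpolation=3)
for b in [(165,8,6),(165,-8,6),(165,8,0),(165,-8,0),(120,8,6),(120,-8,6),(55,10,16),(55,-10,16)]:
    q=(proj(SC,tipw(ee,rv,b))-[x,y]+.5)*k; cv2.circle(c,tuple(int(a) for a in q),3,(0,0,255),-1)
cv2.imwrite('pics/c14.png',c)
```

```text
[238.80342725 152.36923581]
```

View pics/c14.png

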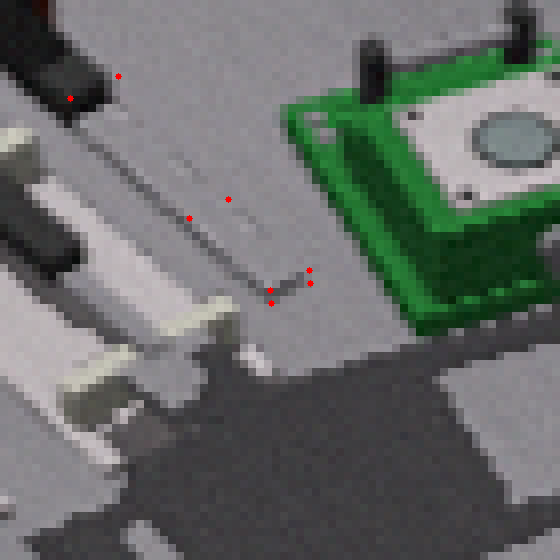

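>>> move_arm([
  [[0.06, 0.2, 0.03], [0, 0, 0]],
  [[0.13, 0.4, 0.08], [0, 0, 0]],
  [[0.2, 0.6, 0.15], [0, 0, 0]],
  [[0.27, 0.8, 0.24], [0, 0, 0]],
  [[0.324, 0.99, 0.33], [0, 0, 0]],
])

```text
t: 25.1
ee_pos: [608.2, -278.5, 184.0]
orientation: [3.142, -0.001, -0.003]
ft_force: [-0.9, 0.3, -2.7]
width: 19.7
```

>>> move_arm([
  [[0, 0.01, 0.2], [0, 0, 0]],
  [[0, 0.01, 0.4], [0, 0, 0]],
  [[0, 0.01, 0.6], [0, 0, 0]],
  [[0, 0.01, 0.8], [0, 0, 0]],
  [[0, 0.01, 0.95], [0, 0, 0]],
])

```text
t: 25.72
ee_pos: [607.6, -278.7, 40.7]
orientation: [-3.141, -0.0, 0.004]
ft_force: [-0.1, 0.7, -2.7]
width: 19.9
```

```bash
cat >> st.py <<'E'
P,R=apply(P,R,[.324,.99,.33],[0,0,0])
P,R=apply(P,R,[0,.01,.95],[0,0,0])
E
python3 - <<'E'
from st import *
o=ctrl.get_obs();print(o['t'],o['ee_pos'],o['orientation'],o['ft_force'],P)
save('side','d12.png')
cv2.imwrite('pics/c15.png',cv2.resize(cv2.imread('pics/d12.png')[220:340,220:370],(750,600),interpolation=3))
E
```

```text
25.725 [ 607.5576 -278.7163   40.7456] [-3.1407 -0.0001  0.0037] [-0.0551  0.7078 -2.6826] [ 608.7515 -279.8982   42.9658]
```

View pics/c15.png

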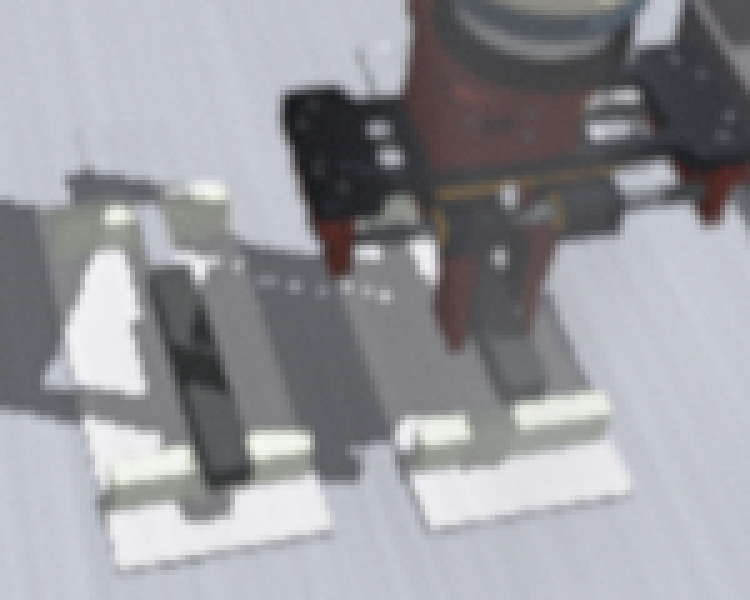

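>>> move_arm([
  [[0, 0, 0.03], [0, 0, 0]],
  [[0, 0, 0.06], [0, 0, 0]],
  [[0, 0, 0.09], [0, 0, 0]],
  [[0, 0, 0.12], [0, 0, 0]],
  [[0, 0, 0.147], [0, 0, 0]],
])

```text
t: 26.4
ee_pos: [608.8, -280.0, 20.9]
orientation: [-3.141, 0.001, -0.001]
ft_force: [0.1, 0.1, -1.9]
width: 19.9
```

>>> move_arm([
  [[0, 0, 0.003], [0, 0, 0]],
  [[0, 0, 0.006], [0, 0, 0]],
  [[0, 0, 0.01], [0, 0, 0]],
  [[0, 0, 0.012], [0, 0, 0]],
  [[0, 0, 0.012], [0, 0, 0]],
])

```text
t: 27.02
ee_pos: [608.9, -280.0, 19.4]
orientation: [-3.141, 0.0, -0.001]
ft_force: [-0.6, 0.6, -0.5]
width: 19.4
```

>>> move_arm([
  [[0, 0, 0.003], [0, 0, 0]],
  [[0, 0, 0.003], [0, 0, 0]],
  [[0, 0, 0.003], [0, 0, 0]],
  [[0, 0, 0.003], [0, 0, 0]],
  [[0, 0, 0.003], [0, 0, 0]],
])

```text
t: 27.65
ee_pos: [608.9, -280.0, 19.0]
orientation: [-3.141, 0.0, -0.001]
ft_force: [-1.8, 0.6, 5.7]
width: 19.6
```

>>> move_arm([
  [[0, 0, 0], [0, 0, 0]],
  [[0, 0, 0], [0, 0, 0]],
  [[0, 0, 0], [0, 0, 0]],
  [[0, 0, 0], [0, 0, 0]],
  [[0, 0, 0], [0, 0, 0]],
], gripper=0.55)

```text
t: 28.28
ee_pos: [608.8, -279.9, 18.6]
orientation: [-3.141, 0.0, -0.001]
ft_force: [0.5, 0.2, 0.3]
width: 48.6
```

>>> move_arm([
  [[0, 0, -0.08], [0, 0, 0]],
  [[0, 0, -0.25], [0, 0, 0]],
  [[0, 0, -0.5], [0, 0, 0]],
  [[0, 0, -0.75], [0, 0, 0]],
  [[0, 0, -1], [0, 0, 0]],
])

```text
t: 28.9
ee_pos: [608.7, -280.0, 170.9]
orientation: [-3.142, 0.0, -0.002]
ft_force: [1.5, 0.2, 0.6]
width: 48.2
```

>>> move_arm([
  [[-0.05, 0, -0.1], [0, 0, 0]],
  [[-0.1, 0, -0.2], [0, 0, 0]],
  [[-0.2, 0, -0.3], [0, 0, 0]],
  [[-0.25, 0, -0.33], [0, 0, 0]],
  [[-0.25, 0, -0.33], [0, 0, 0]],
])

```text
t: 29.52
ee_pos: [570.4, -280.1, 218.1]
orientation: [-3.141, 0.001, -0.0]
ft_force: [-1.0, -1.2, -0.7]
width: 48.4
```

Run:
```python
from st import *
from reg import *
o=ctrl.get_obs();print(o['t'],o['ee_pos'],o['ft_force'],o['width'])
save('wrist','w13.png');save('scene','s13.png');save('side','d13.png')
print(reg('pics/scene0.png','pics/s13.png',(221,236,249,267),(0,-2)),reg('pics/scene0.png','pics/s13.png',(216,236,244,274),(0,-2)))
print([(n,[(np.round(d["location"],1),round(d["p"],2)) for d in ctrl.pinpoint('wrist',n)]) for n in("bar","bar_tip","scraper")])
cv2.imwrite('pics/c16.png',np.hstack([cv2.resize(cv2.imread('pics/d13.png')[150:340,220:370],(400,507),interpolation=3),cv2.resize(cv2.imread('pics/w13.png')[30:240,150:350],(400,420),interpolation=3).copy() if 0 else cv2.resize(cv2.imread('pics/w13.png')[20:240,150:324],(400,507),interpolation=3)]))
```

```text
29.525 [ 570.3896 -280.0558  218.0957] [-1.0335 -1.2151 -0.6576] 48.352217571088175
(0.9936752010669073, array([ 0.01  , -2.1197])) (0.9675316786306425, array([-0.1383, -1.7896]))
[('bar', [(array([ 609.9, -275.8,   26.9]), 0.73)]), ('bar_tip', [(array([ 609.1, -111.7,   29.9]), 0.81)]), ('scraper', [(array([ 482.8, -276.5,   28.4]), 0.97)])]
```

View pics/c16.png

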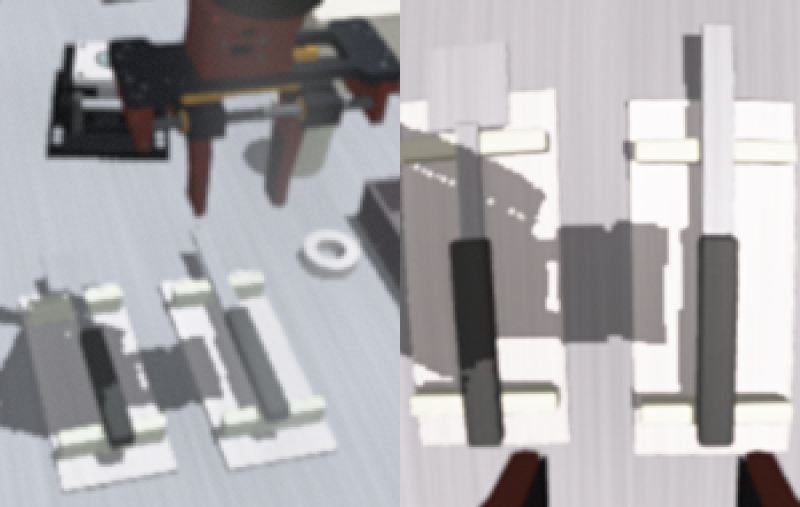

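View pics/s13.png

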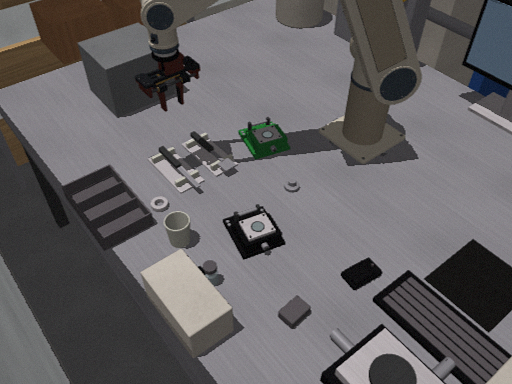

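Run:
```python
from h import *
print(ctrl.close_job())
```

```text
the job is handed in; nothing more can be done
None
```

The carrier is raised about 8 to 9 mm, clear of the 6 mm you asked for, and the narrow bar is back flat on its own rails. I handed the job in at about 30 s of the 48 s allowed.

- **Finding the stop:** I slid the blade over the rod and under the lip at 38 degrees, then 36. It met the stop gently at about 6 N, with the tip 18 mm inside the lip.
- **Drawing back:** I pulled the bar back about 12 mm, leaving the tip 6 to 7 mm inside the lip.
- **Levering:** The first press, to a tool angle of 18 degrees, raised the carrier only about 6 mm by the camera. I levered on to 13 degrees.
- **Putting the bar back:** I eased off, withdrew the bar without touching the carrier with the fingers, and set it down where it had been.

**Last checks:**
- The scene camera showed the carrier's window 2.1 pixels higher than at the start, which is about 9 mm. A larger patch of the carrier gave about 7.7 mm, so the two disagree by a millimetre or so. The height did not change after the bar came out.
- The bar lay flat on both rails within about 3 mm of where it started.
- The bystanders looked undisturbed in the last scene picture, the gripper was clear of everything, and wrist force stayed at about 13 N or less in the readings.

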